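# Eject the julienne insert from the hand slicer and put it away

### The arm

A 6-joint arm with a two-finger parallel gripper is mounted at the origin on the work surface. World frame = base frame: x ahead of the robot, y to its left, z up, the work surface at z = 0. Lengths are in m, angles in rad, forces in N, time in s.
With the tool pointing down it reaches from about 0.3 to 0.825 m from the base axis. Payload 5.4 kg.
Tool frame: the origin (TCP) lies at the very end of the fingers, on their centre line; the grasp point (between the pads) lies 19 mm behind it; z points along the fingers, y is the line along which they close (so a half turn about z gives the same grasp; the last joint's range is limited). The gripper opens to 92 mm and grips with 3 to 60 N. Pads are 20 mm wide; open, the fingers measure 128 mm over their backs; the gripper's body (75 mm by 189 mm) begins 69 mm behind the grasp point.
Start: joints at [1.102, 0.158, 1.597, -0, 1.386, -0.21], TCP at [0.147, 0.556, 0.215] pointing down, gripper open.
Joint ranges: [-2.91, 2.91], [-0.94, 2.29], [0.18, 2.7], [-1.29, 4.43], [0.17, 2.64], [-3, 3]. Speed limits (rad/s): [2.57, 2.57, 3.14, 3.14, 3.14, 3.14].

### API

Orientations are given as a rotation vector (axis times angle).
In Python, from workcell import bot gives the robot as it stands. Calls block until the motion is done:
- bot.goto(position, orientation): joint-space move of the TCP to a pose.
- bot.line_to(position, rot=None, max_speed=0.15): straight line of the TCP; rot=None keeps the orientation; max_speed is the mean speed in m/s.
- bot.set_joints(angles): joint-space move.
- bot.set_gripper(opening, newtons=None): opening from 0.0 (shut) to 1.0 (fully open); newtons is the grip in N (None keeps the last); returns when the fingers have stopped.
- bot.hold(seconds).
- bot.inverse_kinematics(position, orientation): joint angles nearest the present ones, or None.
- bot.read_camera(name): name is "side" or "top"; returns a dict with "pixels" (400x640x3 uint8, blue, green, red), "fx", "fy", "cx", "cy" (pixels), "R" (3x3) and "t" (3): a world point X has camera coordinates R X + t. Camera axes: x right, y down, z forward; pixel columns grow to the right and rows downward; lengths in m; the calibration is good to about 2 mm. A picture is of the moment at which its call begins. There is no depth.
A pose or a line that the arm cannot do raises bot.MotionError and nothing moves.
- bot.job_done(): hands the job in; it is judged then, once.
Readings, each from a call of its own:
- bot.current_clock(): time.
- bot.current_joints(): joint angles.
- bot.current_joint_vel(): joint speeds.
- bot.current_effort(): joint torques, N m.
- bot.current_ee_pos(): TCP position.
- bot.current_tool_rot(): TCP orientation.
- bot.current_contact_force(): force on the tool from outside, world axes, zero at the start.
- bot.current_ft_torque(): the same for the moment, N m.
- bot.current_opening(): opening from 0.0 (shut) to 1.0 (fully open).
- bot.current_grip_force(): force on a finger pad.
Only numpy, scipy, OpenCV 4.12 (cv2) and the standard library are available. Lean on these libraries where they do the work, as an engineer would, in place of code of your own. Each camera call takes 0.05 s, during which the arm holds its last target. There are 200 camera calls.

### The job

Take the green blade insert out of the hand slicer and put it away: push the red ejector slide all the way along so that the insert is pushed out, draw the insert out by its upright lip and lay it flat on the clear worktop, letting go of it. Then take it again by the middle of its two long sides and set it down flat, teeth up and square, in the white blade box that is empty. Do not drop or tip it, and leave everything else where it is.

Things in the scene. Friction and masses are not known exactly. Their poses are not given: they have to be found in the camera images.
- slicer: White hand slicer (mandoline) lying flat, fixed by suction feet, grey handle loop at its -x end (to x -217 mm). Origin: on the worktop under its centre; x points along it to the open end where the insert comes out, z up. Floor 10 mm thick, x -110 to +125 mm. Two side rails of the same length, 34 mm high, y +-33.5 to +-47.5 mm.
- mouth (a point): Front edge of the slicer's steel runway, on its centre line, 33 mm up, at slicer x +63 mm. The runway fills the width between the rails from x -110 mm to here and covers the insert's pocket; ahead of it the channel between the rails is open above. A spring leaf in the -y rail holds the insert with a few newtons of friction.
- ejector (a joint): Travel in m of the red ejector slide along the slicer's +x: 0 at rest, 0.040 at its stop. A spring brings it back: about 2 N at the start, 8 N at the stop (plus the insert's friction while pushing). It pushes the insert along with it one for one; the insert stays out when the slide goes back.
- lug (a point): Centre of the top of the slide's red ribbed thumb lug, 22 mm long (slicer x) x 13 mm wide x 18 mm high, standing on top of the slicer's +y rail (rail top at 34 mm, lug top at 52.5 mm). Moves with the slide.
- insert: Green julienne insert, about 0.14 kg: slab 120 (its x) x 64 (y) x 14 mm with steel comb teeth on top and an upright lip across its +x end. Origin: centre of the underside, z up. At the start fully in the slicer, its x along the slicer's x, origin at slicer x +15 mm and 10 mm above the worktop. The rails stand 1.5 mm from its long sides while it is in the channel.
- lip (a point): Centre of the top edge of the insert's upright finger lip: 12 mm thick (insert x +48 to +60 mm), 64 mm wide, top 38 mm above the insert's underside (24 mm above the slab). At the start it touches the runway's edge, with no room behind it for a finger; with the slide pushed fully there are 40 mm behind it.
- empty_box: The empty white blade box, fixed, open on top: 146 (x) x 130 (y) x 40 mm outside, walls 4 mm, floor 8 mm thick (inside 138 x 122 mm). Origin: centre of the underside. The insert goes in with its length along the box's x, either way round.
- spare_box: The same white box, fixed, with the spare insert in it. The two boxes may change places.
- spare: Orange spare insert lying in the other box, same shape and axes as the green one. Leave alone.
- oil: Bystander: green glass oil bottle, 64 mm across, 240 mm tall, standing; origin at the centre of its foot.
- mill: Bystander: dark wooden pepper mill, 58 mm across, 200 mm tall, standing; origin at the centre of its foot.
- mug: Bystander: blue mug, 80 mm across and 95 mm tall, its handle to its +y; origin at the centre of its foot.
- spatula: Bystander: spatula 200 mm long, lying along its x.
- bowl: Bystander: black bowl, 144 mm across, 70 mm tall; origin at the centre of its foot.
- container: Bystander: glass food container with blue lid, 128 x 108 x 64 mm; origin at the centre of its underside.
- garlic_jar: Bystander: glass jar with brass cap, 70 mm across, 91 mm tall; origin at the centre of its foot.
Things that resemble listed ones, but are neither listed nor needed, are in the scene too. Several things have the shape of the insert; the one meant has the colours described above.

How it is judged:
On the way, in this order (a step that is already met when the one before it is completed fails the run):
1. the ejector slide is pushed all the way along (within 5 mm of its stop) by the fingers and the insert is out by 33 mm or more (value of joint ejector above 0.035 m and x of insert in the frame of slicer above 0.048 m and contact force between the fingers and ejector above 0.5 N), for 0.05 s.
2. the insert lies flat on the worktop, clear of the slicer, at rest and let go (height (world z) of insert below 0.004 m and angle between insert's own z axis and vertical below 0.06 rad and linear speed of insert below 0.02 m/s and contact force between the fingers and insert below 0.05 N), for 0.2 s.
3. the insert is held near the middle of its long sides and lifted 50 mm or more (height (world z) of insert above 0.05 m and contact force between the fingers and insert above 0.5 N and x of the grasp point in the frame of insert between -0.045 and 0.035 m), for 0.05 s.
At the end, for the whole second after the job is handed in: The green insert lies at rest on the floor of the box that was empty (within 4 mm of the floor), flat within 0.06 rad, teeth up, its length within 0.2 rad of the box's length; the ejector slide is back within 4 mm of its rest (x of insert in the frame of empty_box between -0.014 and 0.014 m and y of insert in the frame of empty_box between -0.032 and 0.032 m and z of insert in the frame of empty_box below 0.012 m and angle between insert's own z axis and vertical below 0.06 rad and angle between the x axis of insert and the x axis of empty_box, either way round below 0.2 rad and linear speed of insert below 0.02 m/s and value of joint ejector below 0.004 m); the robot touches nothing.
It fails at once if the green insert is dropped: it moves faster than 0.5 m/s with no finger on it (linear speed of insert above 0.5 m/s and contact force between the fingers and insert below 0.05 N).
It fails at once if the green insert is tipped more than 0.7 rad (angle between insert's own z axis and vertical above 0.7 rad).
It fails at once if a bystander or the spare insert is moved by more than 25 mm (distance of any of spare, oil, mill, mug, spatula, bowl, container, garlic_jar from where it was at the start of the episode above 0.025 m).
It also fails if it takes over 72 s, if anything falls off the work surface, if the arm or the gripper's body presses on something with over 40 N, if the wrist force passes 120 N, or if a joint passes its speed limit or range.

## Working session

There is one attempt and no reset: what is moved stays moved. The work goes in short steps, each a Python script; the robot and the scene stay as the last script left them, time stands still between calls to the robot, and variables do not carry over. Pictures are saved under pics/ and viewed, at most 10 in all, crops included, and the job is handed in when it is done.

```bash
mkdir -p pics; ls; python3 - <<'E'
from workcell import bot
import cv2,numpy as np,pickle
d={}
for n in("side","top"):
    c=bot.read_camera(n); d[n]=c; cv2.imwrite(f"pics/{n}0.png",c["pixels"])
    R=np.array(c["R"]);print(n,c["fx"],c["cx"],c["cy"],"pos",-R.T@np.array(c["t"]),R.round(3).tolist())
pickle.dump(d,open("cam0.pkl","wb"))
print(bot.current_clock(),bot.current_ee_pos(),bot.current_tool_rot())
E
```

```text
pics
side 481.5123001175 320.1540819542396 201.0826295598842 pos [0.23205549 1.28098389 1.03811927] [[-0.975, -0.22, -0.0], [-0.133, 0.59, -0.796], [0.175, -0.776, -0.605]]
top 393.0394310948781 325.72029988130976 201.43188607609946 pos [0.30565409 0.03848611 1.28428212] [[0.015, -1.0, -0.004], [-0.982, -0.014, -0.189], [0.189, 0.006, -0.982]]
0.1 [0.14688941 0.55534964 0.21373208] [-4.05174638e-01 -3.11479562e+00  2.45723588e-03]
```

View pics/top0.png

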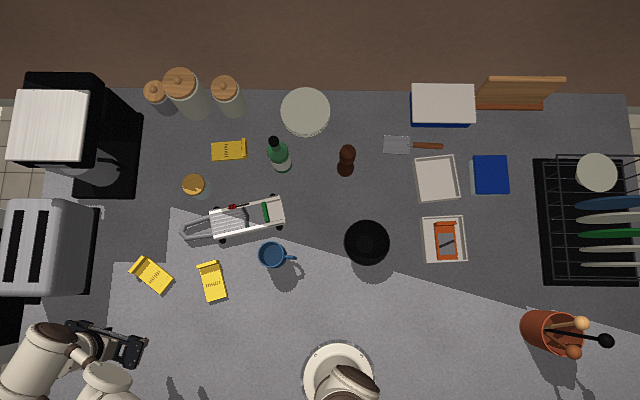

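View pics/side0.png

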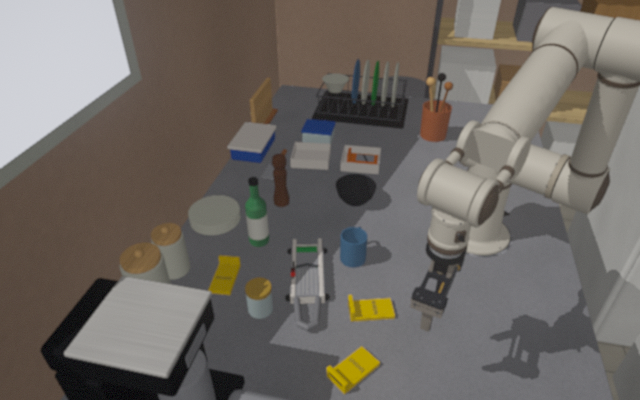

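Top view: slicer about (235,217), red lug (232,207), green lip (265,212), empty box (437,178), box with the orange spare (444,240). The insert-shaped things are yellow at (228,150), (152,274), (212,281), orange at (446,240), and green in the slicer at (265,212). Only the last fits the description. One enlarged crop will confirm it.

```bash
python3 - <<'E'
import cv2,numpy as np,pickle
d=pickle.load(open("cam0.pkl","rb"))
t=d["top"]["pixels"];s=d["side"]["pixels"]
f=lambda a,k:cv2.resize(a,None,fx=k,fy=k,interpolation=cv2.INTER_CUBIC)
a=f(t[185:255,170:300],6) [:, :780]
b=f(s[225:335,270:350],1.6); 
b=f(s[230:310,270:370],2.25)
c=f(t[145:270,405:525],1.44)
H=180
im=np.zeros((600,780,3),np.uint8); im[:420]=a
im[420:,:225]=b[:180]; im[420:420+c.shape[0],240:240+c.shape[1]]=c[:180]
c2=f(s[130:190,280:400],3); im[420:,415:415+c2.shape[1]]=c2[:180,:365]
cv2.imwrite("pics/crop1.png",im)
E
```

```text
(no output)
```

View pics/crop1.png

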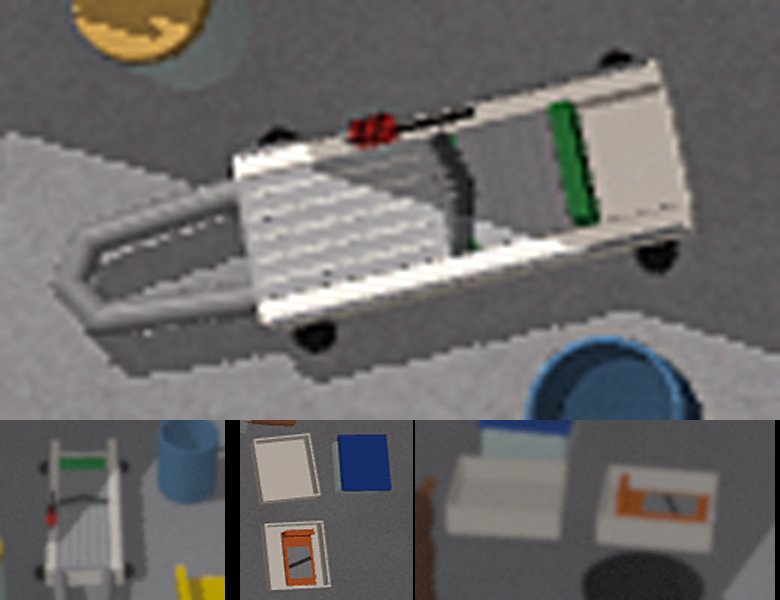

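The crop shows the green lip at the front of the slicer runway, top px about (265.5,212). The red lug is on the +y rail at (232,207). The upper box, (437,178), is empty, and the lower one holds the orange insert. Next I measure.

```bash
cat >h.py <<'E'
import cv2,numpy as np,pickle
from workcell import bot
def ray(c,p):
    R=np.array(c["R"]);t=np.array(c["t"])
    d=R.T@np.array([(p[0]-c["cx"])/c["fx"],(p[1]-c["cy"])/c["fy"],1]);return -R.T@t,d/np.linalg.norm(d)
def onz(c,p,z):
    o,d=ray(c,p);return o+d*(z-o[2])/d[2]
def tri(c1,p1,c2,p2):
    o1,d1=ray(c1,p1);o2,d2=ray(c2,p2)
    s=np.linalg.lstsq(np.c_[d1,-d2],o2-o1,rcond=None)[0]
    a,b=o1+s[0]*d1,o2+s[1]*d2;return (a+b)/2,np.linalg.norm(a-b)
def proj(c,X):
    q=np.array(c["R"])@X+np.array(c["t"]);return np.array([c["fx"]*q[0]/q[2]+c["cx"],c["fy"]*q[1]/q[2]+c["cy"]])
def mask(c,lo,hi,roi):
    x0,y0,x1,y1=roi;m=np.zeros(c["pixels"].shape[:2],np.uint8)
    h=cv2.cvtColor(c["pixels"],cv2.COLOR_BGR2HSV)
    m[y0:y1,x0:x1]=cv2.inRange(h,np.array(lo),np.array(hi))[y0:y1,x0:x1];return m
def blob(m):
    cs=cv2.findContours(m,cv2.RETR_EXTERNAL,cv2.CHAIN_APPROX_NONE)[0]
    k=max(cs,key=cv2.contourArea);return k,cv2.minAreaRect(k)
G=((45,100,40),(80,255,255));RED=((0,150,60),(8,255,255));W=((0,0,150),(180,60,255))
E
python3 - <<'E'
from h import *
np.set_printoptions(precision=4,suppress=True)
d=pickle.load(open("cam0.pkl","rb"));T,S=d["top"],d["side"]
gt=blob(mask(T,*G,(255,195,275,228)));gs=blob(mask(S,*G,(285,235,330,260)))
rt=blob(mask(T,*RED,(222,200,242,213)));rs=blob(mask(S,*RED,(280,255,302,290)))
for n,a,b in(("lip",gt,gs),("lug",rt,rs)):
    print(n,a[1],b[1],tri(T,a[1][0],S,b[1][0]))
print("lip ends z.048",[onz(T,p,.048) for p in cv2.boxPoints(gt[1])])
print("lug z.0525",onz(T,rt[1][0],.0525))
for p in((279.5,195.5),(209.2,211.3),(285,223.7),(213.7,239.2)):print("rail",onz(T,p,.034))
for n,roi in(("empty",(405,145,466,210)),("spare",(415,205,475,270))):
    m=mask(T,*W,roi);k,r=blob(m);hp=cv2.approxPolyDP(cv2.convexHull(k),3,True)[:,0]
    print(n,r,hp.tolist());print(np.array([onz(T,p,.04) for p in hp]))
for n,roi in(("emptyS",(285,140,334,172)),("spareS",(338,143,384,175))):
    m=mask(S,(0,0,120),(180,60,255),roi);k,r=blob(m);print(n,cv2.approxPolyDP(cv2.convexHull(k),2,True)[:,0].tolist())
E
```

```text
lip ((265.08050537109375, 211.8756103515625), (20.603694915771484, 4.260424613952637), 77.90524291992188) ((306.0, 249.0), (4.0, 18.0), 90.0) (array([0.5101, 0.2412, 0.0373]), np.float64(0.0021057842029894606))
lug ((231.70590209960938, 206.32354736328125), (4.365641117095947, 7.033533096313477), 75.96376037597656) ((292.5000305175781, 273.5000305175781), (2.8284268379211426, 4.242640495300293), 45.0) (array([0.5248, 0.3494, 0.0376]), np.float64(0.001665544653911187))
lip ends z.048 [array([0.5384, 0.2543, 0.048 ]), array([0.5415, 0.2411, 0.048 ]), array([0.4766, 0.2245, 0.048 ]), array([0.4735, 0.2376, 0.048 ])]
lug z.0525 [0.523  0.3458 0.0525]
rail [0.5642 0.1971 0.034 ]
rail [0.509  0.4221 0.034 ]
rail [0.4721 0.176  0.034 ]
rail [0.4192 0.4014 0.034 ]
empty ((437.2461853027344, 177.46925354003906), (44.15636444091797, 40.559356689453125), 82.87498474121094) [[415, 158], [448, 158], [460, 196], [421, 200]]
[[ 0.6951 -0.2452  0.04  ]
 [ 0.6966 -0.3537  0.04  ]
 [ 0.5694 -0.3867  0.04  ]
 [ 0.5545 -0.2605  0.04  ]]
spare ((444.4010009765625, 238.50990295410156), (47.26426696777344, 40.89603042602539), 84.2894058227539) [[467, 260], [427, 262], [422, 217], [462, 215]]
[[ 0.365  -0.3984  0.04  ]
 [ 0.3569 -0.2731  0.04  ]
 [ 0.4991 -0.262   0.04  ]
 [ 0.5073 -0.39    0.04  ]]
emptyS [[328, 140], [327, 168], [291, 166], [296, 143], [303, 140]]
spareS [[345, 146], [379, 148], [377, 172], [342, 170]]
```

```bash
cat >>h.py <<'E'
from scipy.spatial.transform import Rotation as Ro
def rot(phi):  # tool down, closing line (tool y) at world angle phi
    y=np.array([np.cos(phi),np.sin(phi),0]);z=np.array([0,0,-1.]);return Ro.from_matrix(np.c_[np.cross(y,z),y,z]).as_rotvec()
YAW=np.arctan2(-.2252,.0541);U=np.array([np.cos(YAW),np.sin(YAW)]);V=np.array([-U[1],U[0]])
O=np.array([.4911,.2992])-.0075*U+.0007*V
def sl(x,y,z):return np.r_[O+x*U+y*V,z]
def insl(P):q=np.asarray(P)[:2]-O;return np.array([q@U,q@V])
E
python3 - <<'E'
from h import *
np.set_printoptions(precision=4,suppress=True)
d=pickle.load(open("cam0.pkl","rb"));T,S=d["top"],d["side"]
print("O",O,np.degrees(YAW))
for n,p,z in(("oiltop",(273,141),.24),("oilfoot",(284,165),.01),("milltop",(348,147),.2),("millfoot",(345,171),0.02),("mugtop",(271,253),.095),("mughandle",(297,258),.05),("bowl",(367,241),.07),("jar",(193,184),.091),("lipc",(265.08,211.88),.048),("lug",(231.7,206.3),.0525)):
    P=onz(T,p,z);print(n,P,"slicer",insl(P)*1000)
k,r=blob(mask(T,*W,(405,145,466,210)))
b=np.array([onz(T,p,.04) for p in cv2.boxPoints(r)]);print("box",b.mean(0),np.linalg.norm(np.diff(b,axis=0),axis=1));e=np.diff(b,axis=0)
print(np.degrees(np.arctan2(e[:,1],e[:,0])))
# heights by two views: nearest/lower corners of box rim
print("box rim corner tri", tri(T,(421,200),S,(328,146)), [proj(S,np.r_[x[:2],.04]) for x in b])
print("proj spare box corners S", [proj(S,np.array(x)) for x in((.365,-.3984,.04),(.3569,-.2731,.04),(.4991,-.262,.04),(.5073,-.39,.04))])
for n,P in(("lugpre",sl(-.060,.0405,.06)),("lugend",sl(0,.0405,.04)),("lip",sl(.109,0,.03)),("out",sl(.255,0,.02))):
  for a in(0,90,180,270):
    q=bot.inverse_kinematics(P,rot(YAW+np.radians(a)));print(n,a,None if q is None else np.array(q))
E
```

```text
O [0.49   0.3067] -76.49175798441367
oiltop [0.6766 0.1948 0.24  ] slicer [152.3353 155.2614]
oilfoot [0.6741 0.1888 0.01  ] slicer [157.562  151.4429]
milltop [ 0.6755 -0.0165  0.2   ] slicer [357.5224 104.8637]
millfoot [ 0.6533 -0.016   0.02  ] slicer [351.8195  83.3635]
mugtop [0.3747 0.2084 0.095 ] slicer [  68.6154 -135.1118]
mughandle [0.363  0.1332 0.05  ] slicer [ 138.9765 -164.0212]
bowl [ 0.4172 -0.0829  0.07  ] slicer [ 361.711  -161.8411]
jar [0.5853 0.4614 0.091 ] slicer [-128.1858  128.7924]
lipc [0.5073 0.2393 0.048 ] slicer [69.5167  1.0848]
lug [0.5231 0.3458 0.0525] slicer [-30.3402  41.3065]
box [ 0.6309 -0.3158  0.04  ] [0.1345 0.1478 0.1316]
[ -81.8499 -175.8633   98.0162]
box rim corner tri (array([ 0.5431, -0.2427,  0.1133]), np.float64(0.006488342448339715)) [array([290.4039, 158.0503]), array([294.6229, 140.5985]), array([330.3275, 143.3286]), array([328.0971, 160.693 ])]
proj spare box corners S [array([380.1066, 147.5336]), array([378.1621, 164.3713]), array([340.8911, 161.4767]), array([344.8042, 144.5908])]
lugpre 0 [ 0.439   0.468   1.5337 -0.      1.1399  1.774 ]
lugpre 90 [ 0.439   0.468   1.5337 -0.      1.1399  0.2032]
lugpre 180 [ 0.439   0.468   1.5337  0.      1.1399 -1.3676]
lugpre 270 [ 0.439   0.468   1.5337 -0.      1.1399 -2.9384]
lugend 0 [ 0.3426  0.4489  1.6051 -0.      1.0876  1.6776]
lugend 90 [ 0.3426  0.4489  1.6051 -0.      1.0876  0.1068]
lugend 180 [ 0.3426  0.4489  1.6051  0.      1.0876 -1.464 ]
lugend 270 None
lip 0 [ 0.1527  0.3225  1.7976 -0.      1.0214  1.4878]
lip 90 [ 0.1527  0.3225  1.7976 -0.      1.0214 -0.083 ]
lip 180 [ 0.1527  0.3225  1.7976 -0.      1.0214 -1.6538]
lip 270 None
out 0 [-0.1122  0.3381  1.8015 -0.      1.002   1.2228]
out 90 [-0.1122  0.3381  1.8015 -0.      1.002  -0.348 ]
out 180 [-0.1122  0.3381  1.8015 -0.      1.002  -1.9188]
out 270 [-0.1122  0.3381  1.8015 -0.      1.002   2.7936]
```

The measurements agree with the given sizes: slicer 94.5 x 232 mm, lip and lug within 1 mm of their nominal slicer y, box rims projecting correctly at z 40 mm. Now I push the slide, guarded by the force reading.

```bash
python3 - <<'E'
from h import *
np.set_printoptions(precision=2,suppress=True)
r=rot(YAW+np.pi/2);Y=.041
bot.set_gripper(0.0,20)
bot.goto(sl(-.068,Y,.15),r);bot.line_to(sl(-.068,Y,.041))
f0=np.array(bot.current_contact_force());print("f0",f0)
x=-.068
while x<-.002:
    x+=.002;bot.line_to(sl(x,Y,.041),max_speed=.04)
    f=np.array(bot.current_contact_force())-f0;F=-f[:2]@U
    print(round(x*1000),round(F,1),round((insl(bot.current_ee_pos())[0])*1000,1),end=" | ")
    if F>24:break
bot.hold(.2);c=bot.read_camera("top");cv2.imwrite("pics/top1.png",c["pixels"]);pickle.dump(c,open("c1.pkl","wb"))
print(bot.current_clock())
k=blob(mask(c,*G,(250,190,295,230)));P=onz(c,k[1][0],.048);print(k[1],insl(P)*1000)
E
```

```text
f0 [ 0.6   0.82 -0.58]
-66 -1.4 -66.0 | -64 -1.2 -63.9 | -62 -1.0 -61.9 | -60 -0.4 -59.9 | -58 -0.6 -57.9 | -56 -0.6 -55.9 | -54 0.2 -53.9 | -52 -1.2 -51.9 | -50 1.4 -50.4 | -48 4.2 -48.7 | -46 4.8 -46.8 | -44 4.9 -44.9 | -42 5.5 -43.0 | -40 6.2 -41.1 | -38 5.5 -39.2 | -36 7.0 -37.3 | -34 6.2 -35.4 | -32 7.0 -33.5 | -30 7.1 -31.6 | -28 7.9 -29.6 | -26 8.0 -27.8 | -24 7.8 -25.9 | -22 8.5 -23.9 | -20 9.1 -22.0 | -18 8.5 -20.1 | -16 9.0 -18.2 | -14 9.9 -16.3 | -12 9.6 -14.4 | -10 10.6 -12.5 | -8 12.2 -10.7 | -6 15.7 -10.4 | -4 22.2 -10.2 | -2 28.0 -9.9 | 12.3417
((271.3470764160156, 210.31173706054688), (20.933792114257812, 15.510529518127441), 77.47119140625) [90.    1.66]
```

The stop was reached: contact at x -50, force rise at -10.5, so 40 mm of travel. Next I let the slide come back and check the insert in both views.

```bash
python3 - <<'E'
from h import *
np.set_printoptions(precision=4,suppress=True)
Y=.041
bot.line_to(sl(-.068,Y,.041),max_speed=.06);bot.line_to(sl(-.068,Y,.15),max_speed=.2)
bot.goto(sl(.0,-.02,.30),rot(YAW))
d={n:bot.read_camera(n) for n in("top","side")};pickle.dump(d,open("cam2.pkl","wb"));print(bot.current_clock())
T,S=d["top"],d["side"]
f=lambda a,k:cv2.resize(a,None,fx=k,fy=k,interpolation=cv2.INTER_CUBIC)
cv2.imwrite("pics/c2.png",np.vstack([f(T["pixels"][185:245,200:300],7)[:,:700],f(S["pixels"][230:270,270:370],4.0)[:160,:400].copy() if 0 else cv2.copyMakeBorder(f(S["pixels"][230:270,270:370],4),0,0,0,300,0)]))
E
```

```text
15.7083
```

View pics/c2.png

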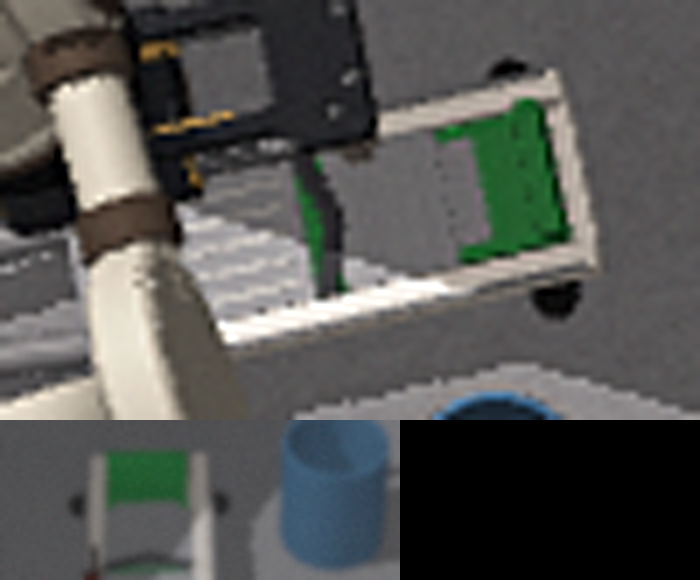

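The lip now stands about 40 mm forward, green from px (277,199) to (281,219) in the top view, with open slab behind it. Its front top edge in the side view is at (297..317, 238).

```bash
python3 - <<'E'
from h import *
np.set_printoptions(precision=4,suppress=True)
d=pickle.load(open("cam2.pkl","rb"));T,S=d["top"],d["side"]
for a,b in(((276.9,199.3),(296.8,238.3)),((281.1,219.3),(317,238.3))):
    P,e=tri(T,a,S,b);Q=onz(T,a,.048);print("tri",P,e,insl(P)*1000,"plane",insl(Q)*1000)
for a in (0,180):
  for P in (sl(.109,0,.12),sl(.109,0,.03),sl(.255,-.03,.02)):
    print(a,bot.inverse_kinematics(P,rot(YAW+np.radians(a))))
k,r=blob(mask(S,*G,(285,232,330,262)));print(r)
E
```

```text
tri [0.55   0.2041 0.041 ] 0.0002276268888793372 [113.7364  34.341 ] plane [114.3349  32.8998]
tri [0.4872 0.1886 0.0393] 0.003631317387893015 [114.1423 -30.2832] plane [114.6345 -33.5713]
0 [ 0.1527  0.1942  1.7513 -0.      1.1961  1.4878]
0 [ 0.1527  0.3225  1.7976 -0.      1.0214  1.4878]
0 [-0.1323  0.2717  1.8867 -0.      0.9832  1.2027]
180 [ 0.1527  0.1942  1.7513 -0.      1.1961 -1.6538]
180 [ 0.1527  0.3225  1.7976 -0.      1.0214 -1.6538]
180 [-0.1323  0.2717  1.8867 -0.      0.9832 -1.9389]
((306.5, 244.0), (12.0, 19.0), 90.0)
```

```bash
python3 - <<'E'
from h import *
np.set_printoptions(precision=3,suppress=True)
bot.set_gripper(.38);X=.1085
bot.goto(sl(X,0,.10),rot(YAW));bot.line_to(sl(X,0,.052))
f0=np.array(bot.current_contact_force())
for z in np.arange(.048,.0305,-.003):
    bot.line_to(sl(X,0,z),max_speed=.06);f=np.array(bot.current_contact_force())-f0
    print(round(z,3),f)
    if np.linalg.norm(f)>6:break
bot.set_gripper(0,25);bot.hold(.2)
print(bot.current_opening()*92,bot.current_grip_force(),np.array(bot.current_contact_force())-f0,bot.current_ee_pos(),bot.current_clock())
E
```

```text
0.048 [ 1.054 -1.084  0.241]
0.045 [ 0.243 -1.529 -0.237]
0.042 [ 0.57  -0.805  0.192]
0.039 [-0.171 -1.51  -0.093]
0.036 [ 0.622 -1.314 -0.158]
0.033 [-0.272 -0.558  0.062]
11.72348457479058 24.99486744403839 [ 0.181 -0.69   0.391] [0.515 0.201 0.033] 19.9083
```

```bash
python3 - <<'E'
from h import *
np.set_printoptions(precision=2,suppress=True)
X=.1085
f0=np.array(bot.current_contact_force())
for i,x in enumerate(np.arange(.0175,.141,.0175)):
    bot.line_to(sl(X+x,0,.0337),max_speed=.07);f=np.array(bot.current_contact_force())-f0
    print(round(x*1000),f[:2]@U,f[:2]@V,f[2],bot.current_opening()*92,end=" | ")
    if np.linalg.norm(f)>30:print("STOP");raise SystemExit
bot.line_to(sl(X+.142,-.025,.0337),max_speed=.08)
d={n:bot.read_camera(n) for n in("top","side")};pickle.dump(d,open("cam3.pkl","wb"));print(bot.current_clock())
f=lambda a,k:cv2.resize(a,None,fx=k,fy=k,interpolation=cv2.INTER_CUBIC)
cv2.imwrite("pics/c3.png",np.hstack([f(d["top"]["pixels"][150:270,240:360],3.3),f(d["side"]["pixels"][170:290,270:390],3.3)]))
E
```

```text
18 3.453768717516562 -1.1568243255193187 -1.5261422248632415 11.776555979275205 | 35 3.041832133237503 -1.3820868250816793 -1.337528520121626 11.786426931775413 | 53 6.248762770959077 -0.6138995553672767 -0.7957721935028291 11.89372525383213 | 70 0.18196146521490716 -0.2589119712016788 -1.2801163741729447 11.55536854067731 | 88 0.14998971258255406 0.1926635042543257 -1.5493684073083824 12.076842193507932 | 105 -0.3274198018330119 0.5930394217865237 -2.2966826400063822 12.08685980151469 | 123 -0.2886724250408246 -0.6716958859806431 -3.2634137019138603 11.628041702860976 | 140 0.5267564637576148 0.7058280833060646 -2.3015672240129503 11.571223093562265 | 23.675
```

View pics/c3.png

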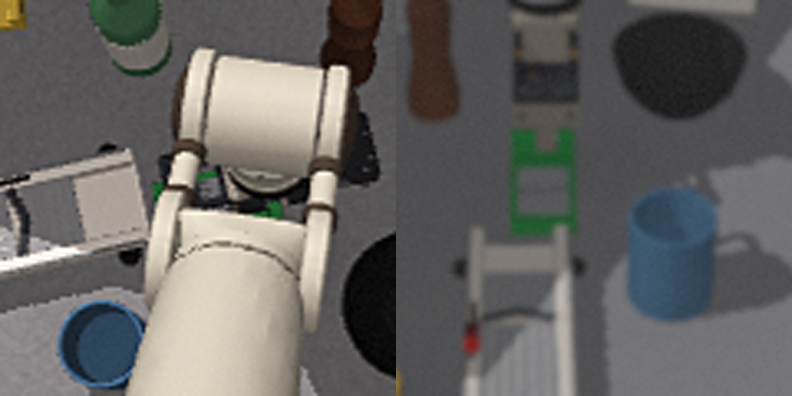

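The insert is held level. Its rear edge at side px (305..325, 240) is just ahead of the slicer's rails. I move 8 mm further for clearance, then lower it guarded.

```bash
python3 - <<'E'
from h import *
np.set_printoptions(precision=3,suppress=True)
d=pickle.load(open("cam3.pkl","rb"));print([insl(onz(d["side"],p,.024))*1000 for p in((305.2,240.3),(324.8,239.7))])
X=.2585
bot.line_to(sl(X,-.025,.0337),max_speed=.08);bot.hold(.3)
f0=np.array(bot.current_contact_force())
for z in np.arange(.030,.0205,-.001):
    bot.line_to(sl(X,-.025,z),max_speed=.04);f=np.array(bot.current_contact_force())-f0
    print(round(z,4),f[2],end=" | ")
    if f[2]>3:break
bot.hold(.3);print(bot.current_ee_pos())
bot.set_gripper(.12);bot.hold(.2);bot.set_gripper(.45)
bot.line_to(sl(X,-.025,.12),max_speed=.1)
bot.goto(sl(.05,-.05,.30),rot(YAW))
d={n:bot.read_camera(n) for n in("top","side")};pickle.dump(d,open("cam4.pkl","wb"));print(bot.current_clock())
f=lambda a,k:cv2.resize(a,None,fx=k,fy=k,interpolation=cv2.INTER_CUBIC)
im=np.hstack([f(d["top"]["pixels"][180:250,270:350],5),f(d["side"]["pixels"][180:250,280:360],5)])
cv2.imwrite("pics/c4.png",im)
E
```

```text
[array([123.005,   8.575]), array([124.953, -53.082])]
0.03 0.5830231702004696 | 0.029 0.338384019758029 | 0.028 0.6873804749408943 | 0.027 -0.36915483091429824 | 0.026 0.41033461343903843 | 0.025 0.4571839821513153 | 0.024 -0.15634842806123128 | 0.023 0.6925348687885873 | 0.022 10.708954448974065 | [0.526 0.049 0.023]
30.1
```

View pics/c4.png

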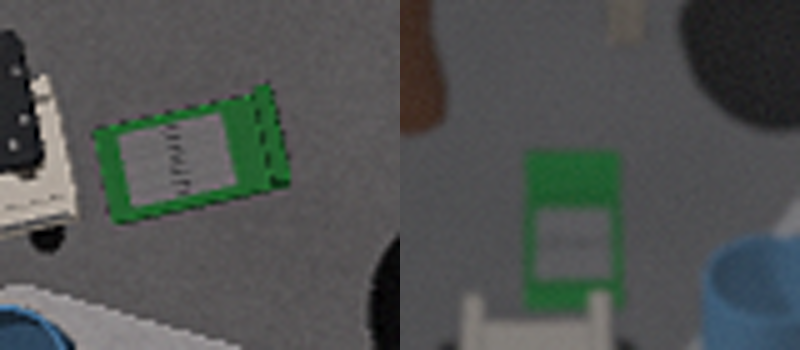

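The insert lies flat and clear of the slicer. Slab rear corners are at top px (288.6,206) and (292.6,224.6), lip end at (324,197) and (328,217).

```bash
python3 - <<'E'
from h import *
np.set_printoptions(precision=2,suppress=True)
d=pickle.load(open("cam4.pkl","rb"));T,S=d["top"],d["side"]
k,r=blob(mask(T,*G,(275,185,340,240)));h=cv2.approxPolyDP(cv2.convexHull(k),2,True)[:,0];print(h.tolist())
for p,z in(((288.6,206),.014),((292.6,224.6),.014),((324,197),.038),((328,217),.038)):print(p,insl(onz(T,p,z))*1000)
# heights from two views: lip far-top edge in side crop (525..620,152)
for a,b in(((324,197),(305,210.4)),((328,217),(324,210.4))):
    P,e=tri(T,a,S,b);print("lip tri",P,e)
for a in(90,270):
  print(a,bot.inverse_kinematics(sl(.20,-.025,.003),rot(YAW+np.radians(a))))
for phi in(96,-84):print(phi,bot.inverse_kinematics([.6309,-.3158,.011],rot(np.radians(phi))))
# box again, looser mask
for th in(110,130,150,170):
    k,r=blob(mask(T,(0,0,th),(180,50,255),(405,145,468,208)));b=np.array([onz(T,p,.04) for p in cv2.boxPoints(r)])
    e=np.diff(b,axis=0);print(th,r,b.mean(0)*1000,np.linalg.norm(e,axis=1)*1000,np.degrees(np.arctan2(e[:,1],e[:,0])))
cv2.imwrite("pics/box.png",np.hstack([cv2.resize(T["pixels"][145:210,400:480],None,fx=5,fy=5,interpolation=2),cv2.resize(S["pixels"][125:190,275:355],None,fx=5,fy=5,interpolation=2)]))
E
```

```text
[[324, 198], [326, 217], [292, 223], [289, 206]]
(288.6, 206) [144.6    9.99]
(292.6, 224.6) [144.88 -53.15]
(324, 197) [263.76   9.01]
(328, 217) [261.96 -57.65]
lip tri [0.56 0.05 0.03] 0.0004699508770188383
lip tri [0.5  0.04 0.03] 0.003559434905442676
90 [-0.03  0.3   1.89 -0.    0.95 -0.26]
270 [-0.03  0.3   1.89 -0.    0.95  2.88]
96 [-0.63  0.69  1.32 -0.    1.13 -2.31]
-84 [-0.63  0.69  1.32 -0.    1.13  0.83]
110 ((437.262939453125, 177.88780212402344), (46.6453742980957, 41.17479705810547), 81.63410949707031) [ 629.56 -315.76   40.  ] [136.74 155.87 133.62] [ -80.57 -174.65   99.26]
130 ((437.1478271484375, 177.4456787109375), (45.38679885864258, 40.3541145324707), 81.11934661865234) [ 630.99 -315.44   40.  ] [134.08 151.66 131.09] [ -80.05 -174.13   99.78]
150 ((437.1040954589844, 177.32566833496094), (45.073184967041016, 39.40654373168945), 81.02737426757812) [ 631.38 -315.31   40.  ] [130.94 150.61 128.05] [ -79.95 -174.03   99.87]
170 ((435.0030517578125, 178.9188690185547), (41.75074005126953, 34.04389190673828), 80.83765411376953) [ 625.81 -308.26   40.  ] [112.94 139.24 110.63] [ -79.77 -173.7   100.06]
```

View pics/box.png

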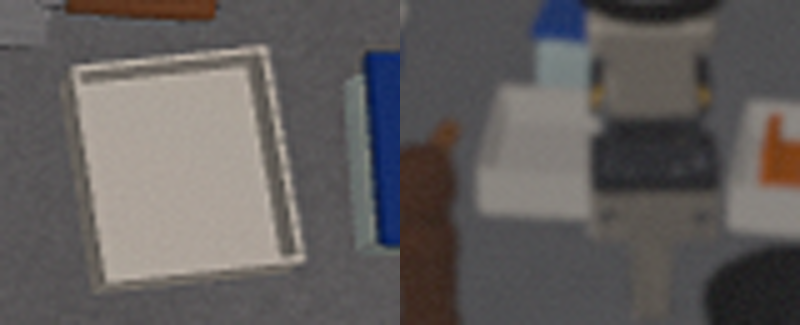

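The empty box rim corners in the top view are at about px (414.4,158.2), (453.2,154.4), (460.6,197.6) and (419.5,202). The box is clear. Now grasp and lift.

```bash
python3 - <<'E'
from h import *
np.set_printoptions(precision=4,suppress=True)
d=pickle.load(open("cam4.pkl","rb"));T,S=d["top"],d["side"]
# box: rim corners at z .04 (order +x+y, +x-y, -x-y, -x+y); floor corners check
b=np.array([onz(T,p,.04) for p in((414.4,158.2),(453.2,154.4),(460.6,197.6),(419.5,202))])
ex=(b[0]+b[1]-b[2]-b[3])/2;ey=(b[0]+b[3]-b[1]-b[2])/2
by=np.arctan2(ex[1],ex[0]);print("box",b.mean(0),np.linalg.norm(ex),np.linalg.norm(ey),np.degrees(by),np.degrees(np.arctan2(-ey[0],ey[1])))
print("S +x+y corner tri",tri(T,(414.4,158.2),S,(275+502/5-.0,125+0)) and 0, "rim height from side px (371.. )", tri(T,(419.5,202),S,(290.5,160))[0])
fl=np.array([onz(T,p,.008) for p in((400+82/5,145+82/5),(400+250/5,145+68/5),(400+278/5,145+256/5),(400+103/5,145+284/5))]);print("floor",fl)
bot.set_gripper(.98)
P=lambda z:sl(.2015,-.0235,z)
bot.goto(P(.12),rot(YAW+np.pi/2));bot.line_to(P(.03),max_speed=.15)
f0=np.array(bot.current_contact_force())
for z in(.02,.012,.006,.003):
    bot.line_to(P(z),max_speed=.06);f=np.array(bot.current_contact_force())-f0;print(z,f)
    if np.linalg.norm(f)>6:break
bot.set_gripper(0,30);bot.hold(.2);print(bot.current_opening()*92,bot.current_grip_force(),bot.current_ee_pos())
bot.line_to(P(.06),max_speed=.08);print(bot.current_opening()*92)
bot.line_to(P(.30),max_speed=.15);print(bot.current_opening()*92,bot.current_clock())
E
```

```text
box [ 0.6289 -0.3146  0.04  ] 0.14657700695715484 0.13144348897164398 5.744695009837607 6.786504029314769
S +x+y corner tri 0 rim height from side px (371.. ) [ 0.6217 -0.2462  0.0285]
floor [[ 0.6933 -0.2569  0.008 ]
 [ 0.7046 -0.3704  0.008 ]
 [ 0.5753 -0.3831  0.008 ]
 [ 0.5548 -0.2667  0.008 ]]
0.02 [-0.2308  0.6001 -1.7637]
0.012 [-0.1352  0.3423 -0.8888]
0.006 [-0.1435 -0.3622 -1.6126]
0.003 [-0.085   0.904  -1.1728]
63.512992332851034 29.998807311058044 [0.5145 0.1052 0.0032]
64.0242752532124
63.8621013360327 37.75
```

```bash
cat >>h.py <<'E'
BY=np.radians(6.2);BC=np.array([.629,-.3146])
def bx(z):return np.r_[BC+.003*np.array([np.cos(BY),np.sin(BY)]),z]
BR=rot(BY-np.pi/2)
E
python3 - <<'E'
from h import *
bot.goto(bx(.30),BR);print(bot.current_opening()*92,bot.current_ee_pos(),bot.current_clock())
bot.line_to(bx(.10),max_speed=.12)
d={n:bot.read_camera(n) for n in("top","side")};pickle.dump(d,open("cam5.pkl","wb"));print(bot.current_clock())
cv2.imwrite("pics/c5.png",np.hstack([cv2.resize(d["top"]["pixels"][130:230,380:480],None,fx=4,fy=4,interpolation=2),cv2.resize(d["side"]["pixels"][90:190,270:370],None,fx=4,fy=4,interpolation=2)]))
E
```

```text
63.609860087915386 [ 0.63233866 -0.31312138  0.30023975] 39.35
41.2667
```

View pics/c5.png

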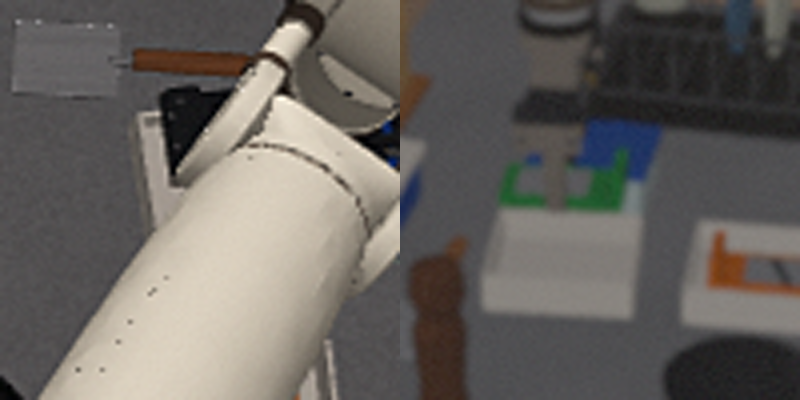

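The insert hangs level above the box, with the lip toward the robot at side px (425,130). Lowering it guarded.

```bash
python3 - <<'E'
from h import *
np.set_printoptions(precision=2,suppress=True)
bot.line_to(bx(.055),max_speed=.1);bot.hold(.2);f0=np.array(bot.current_contact_force())
for z in np.r_[np.arange(.05,.019,-.005),np.arange(.017,.0065,-.001)]:
    bot.line_to(bx(z),max_speed=.05);f=np.array(bot.current_contact_force())-f0;print(round(z,4),f,end=" | ")
    if np.linalg.norm(f)>6:break
if z>.0145: raise SystemExit("early contact")
bot.hold(.2);print(bot.current_ee_pos())
bot.set_gripper(.72);bot.hold(.2);print(bot.current_opening()*92)
bot.set_gripper(.78)
bot.line_to(bx(.06),max_speed=.08);bot.line_to(bx(.22),max_speed=.2)
bot.goto([.45,.0,.35],BR)
d={n:bot.read_camera(n) for n in("top","side")};pickle.dump(d,open("cam6.pkl","wb"));print(bot.current_clock())
f=lambda a,k:cv2.resize(a,None,fx=k,fy=k,interpolation=2)
cv2.imwrite("pics/c6.png",np.hstack([f(d["top"]["pixels"][140:220,400:480],4),f(d["side"]["pixels"][120:200,275:355],4)]))
T=d["top"];k,r=blob(mask(T,*G,(405,145,468,208)));print(r,onz(T,r[0],.022))
E
```

```text
0.05 [-0.26 -1.06  0.27] | 0.045 [-0.89 -1.52  0.53] | 0.04 [-0.7  -1.01  0.44] | 0.035 [-0.51 -1.19  0.25] | 0.03 [-0.45  0.1   0.03] | 0.025 [-0.14 -0.52  1.01] | 0.02 [-0.65 -1.59  0.68] | 0.017 [-0.78 -0.53  0.42] | 0.016 [-1.98 -1.7   0.49] | 0.015 [-0.4  -0.78  0.6 ] | 0.014 [-0.18 -0.51  1.1 ] | 0.013 [-0.22 -0.03 -0.08] | 0.012 [-0.5  -0.27  0.34] | 0.011 [ 0.51 -0.45  2.07] | 0.01 [-2.61  1.23  7.76] | [ 0.63 -0.31  0.01]
66.27155708581485
50.025
((435.5402526855469, 179.2718048095703), (35.8677864074707, 21.212919235229492), 81.57302856445312) [ 0.63 -0.32  0.02]
```

View pics/c6.png

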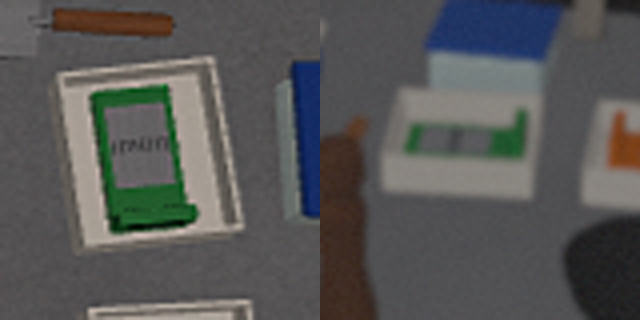

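The insert lies flat and square in the empty box, teeth up, with its slab at top px (435,179). The red lug went back to its rest, as seen in the earlier view. Handing in.

```bash
python3 - <<'E'
from h import *
d=pickle.load(open("cam6.pkl","rb"))
print("lug now",blob(mask(d["side"],*RED,(275,235,302,290)))[1], insl(onz(d["top"],blob(mask(d["top"],*RED,(215,195,255,215)))[1][0],.0525)))
print(bot.job_done())
E
```

```text
lug now ((292.5, 273.0), (4.0, 3.0), 90.0) [-0.03031027  0.04083117]
the job is handed in; nothing more can be done
None
```

The green insert lies flat, square and teeth up in the box that was empty, the ejector slide is back at its rest, and the job was handed in at about 50 s; no verdict came back.

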